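# Find the fullest tin in the lunch caddy

### The arm

A 6-joint arm with a two-finger parallel gripper is mounted at the origin on the work surface. World frame = base frame: x ahead of the robot, y to its left, z up, the work surface at z = 0. Lengths are in mm, angles in rad, forces in N, time in s.
With the tool pointing down it reaches from about 275 to 825 mm from the base axis. Payload 5.2 kg.
Tool frame: the origin (TCP) lies midway between the tips of the shut fingers; the grasp point (between the pads) lies robot.tcp_to_grasp behind it (robot.tcp_to_grasp is the distance from the TCP to the grasp point, in mm); z points along the fingers, y is the line along which they close (so a half turn about z gives the same grasp; the last joint's range is limited). The gripper opens to 93 mm and grips with 3 to 60 N. Pads are 15 mm wide; open, the fingers measure 128 mm over their backs; the gripper's body (75 mm by 188 mm) begins 65 mm behind the grasp point.
Start: joints at [-1.463, 0.259, 1.535, -0, 1.348, -0.203], TCP at [168.222, -523.647, 218.653] pointing down, gripper open.
Joint ranges: [-3.14, 3.14], [-0.91, 2.08], [0.19, 2.58], [-1.22, 4.36], [0.22, 2.71], [-3.12, 3.12]. Speed limits (rad/s): [2.57, 2.57, 3.14, 3.14, 3.14, 3.14].

### API

Orientations are given as a 3x3 rotation matrix whose columns are the frame's x, y, z axes.
In Python, from plant import sense, snapshot, job, silhouettes, robot gives the robot as it stands.
- The arm moves only by the tool apply_moves, never from a script. Its argument "rows" is a list of rows, each an object with "rot": the turn, a rotation vector about the tool's x, y, z in degrees, a list of three; "dp": the shift along the tool's x, y, z in m, a list of three; "jaw": the finger opening in m, from 0 to 0.093. A call has 1 to 5 rows; each row shifts and turns the commanded pose from where the row before left it, along the tool's axes as they then stand; what a row does not reach is not made up. A row lasts 1/12 s, in which the tool goes at most 41.7 mm and 7.16 degrees, less where a joint would pass 70% of its speed; a pose out of reach is approached as far as the arm can. A call with a gripper value outside its range is refused whole. The fingers move at their own pace and stop on an object; "force" is the grip in N (left out, the last holds). Time passes only in rows, so rows that do not move let the fingers close. It gives the time, the measured TCP pose, the force, the opening and the grip force at its end, in the units of the state.
- sense(): the state, without advancing time (a new reading comes with each control period).
- snapshot(name): name is "scene" or "side" or "wrist"; returns a dict with "img" (480x640x3 uint8, red, green, blue), "K" (3x3 intrinsics, pixels), "R" (3x3) and "t" (3): a world point X has camera coordinates R X + t; the wrist camera has in their place "T_tool_cam" (4x4, takes a point from camera to tool coordinates, whose origin is the TCP and whose axes are the flange's). Camera axes: x right, y down, z forward; pixel columns grow to the right and rows downward; lengths in mm; the calibration is good to about 2 mm. A picture is of the moment at which its call begins: read the wrist's pose just before it. There is no depth.
- job.sign_off(): hands the job in; it is judged then, once.
Trained networks look in a picture, given as the dict that the camera call returned (one of the last four; its "shot" number tells which), for a name from the list of things; names that differ only in an ending like _2 or _b are one class to them, and where a whole thing is asked for, a point or a joint stands for the part that bears it (a point fixed in the world has none). Each returns a list of dicts, best first, with "conf" (0 to 1); they miss things now and then, are a little off and sometimes report something else, mostly with a low value. They report only what shows in the picture. A call takes as long as a camera call. They do not tell look-alikes from the thing itself.
- silhouettes(picture, label): "pixels" (480x640 bool, what is visible of it) and "position" ([row, column] in pixels, amid what is visible of it).
The state is a dict: "time_s": time; "joint_positions": joint angles; "dq": joint speeds; "effort": joint torques, N m; "tcp_pos": TCP position; "eef_rot": TCP orientation; "force": force on the tool from outside, world axes, zero at the start; "ft_torque": the same for the moment, N m; "width": opening from 0.0 (shut) to 1.0 (fully open); "grasp_force": force on a finger pad.
Only numpy, scipy, OpenCV 4.12 (cv2) and the standard library are available. Lean on these libraries where they do the work, as an engineer would, in place of code of your own. Each camera call takes 0.05 s, during which the arm holds its last target. There are 200 camera calls.

### The job

Slide the lock bar of the tin caddy fully open by its wooden knob. Then heft the three closed tins to find the heaviest by feel, leaving the two lighter ones standing upright on the caddy board, and finish holding the heaviest one up in the gripper, upright and still, with its underside at least 20 cm above the countertop: the program ends while holding it. Leave the lock bar open, do not tip any tin over, and leave the bento things around the caddy where they are.

Things in the scene. Friction and masses are not known exactly. Their poses are not given: they have to be found in the camera images.
- caddy: fixed wooden caddy: board 12 mm thick, spanning x -56 to 66 and y -162 to 197 mm, with a front lip 20 mm high. Origin on the counter under the middle place; y along the row, x to the back, z up. Tins stand within 5 mm of x = 0, y = -115, 0, +115 mm, lids 92 mm above the counter; 55 mm of free gap between tins, so grasp from above with fingers closing along y
- lock_bar (a joint): travel of the lock bar along caddy +y in m: 0 locked (tabs over the lids), 0.0575 end stop, fully open (tabs midway between tins); starts at 0 to 0.018, about 2 N of friction, stays where left. The aluminium bar is 255 mm long, at caddy x 40 to 54 mm, 98 to 110 mm above the counter, in front of a fixed rail (x 55 to 63, 109 mm high) between end posts (y -155 and 190, 112 mm high)
- lock_knob (a point): centre of the top of the wooden knob on the lock bar, 146 mm above the counter; moves with the bar. The knob is 14 mm along caddy y, 24 mm along x, and stands 36 mm above the bar's top, at caddy x = 47 mm, y = 110 mm + joint value
- middle_tab (a point): tip of the middle of the bar's three flat tabs, which reach 20 mm forward from the bar (caddy x 20 to 40 mm) 98 to 103 mm above the counter, each 18 mm wide in y; locked, each lies 6 mm above the back edge of a lid and keeps the tin down. The others are 115 mm to either side in y
- tin_a: closed round steel tin, one of three alike to the eye, 60 mm in diameter and 80 mm tall with its lid; origin at the centre of its underside, z up along the tin. One of the three weighs 0.37 to 0.43 kg, the others 0.16 to 0.24 kg each; any of them may be the heavy one, at any place. The contents may shift by 2 mm
- tin_b: closed round steel tin, one of three alike to the eye, 60 mm in diameter and 80 mm tall with its lid; origin at the centre of its underside, z up along the tin. One of the three weighs 0.37 to 0.43 kg, the others 0.16 to 0.24 kg each; any of them may be the heavy one, at any place. The contents may shift by 2 mm
- tin_c: closed round steel tin, one of three alike to the eye, 60 mm in diameter and 80 mm tall with its lid; origin at the centre of its underside, z up along the tin. One of the three weighs 0.37 to 0.43 kg, the others 0.16 to 0.24 kg each; any of them may be the heavy one, at any place. The contents may shift by 2 mm
- bento: bystander: red two-tier bento box 111 x 186 mm, 101 mm tall, loose, to the robot's right; origin at the centre of its underside, long side along its y
- chopstick_case: bystander: steel chopstick case lying behind the caddy, 28 x 220 x 16 mm, long along its y; origin at the centre of its underside
- cup_1: bystander: small green silicone food cup, 54 mm across, 32 mm high, in front of the caddy; origin at the centre of its underside
- cup_2: bystander: small green silicone food cup, 54 mm across, 32 mm high, in front of the caddy; origin at the centre of its underside
- cup_3: bystander: small green silicone food cup, 54 mm across, 32 mm high, behind the caddy; origin at the centre of its underside
- soy_dish: bystander: white ceramic soy dish, 84 mm across, 20 mm high, in front of the caddy; origin at the centre of its underside
- divider_rack: bystander: fixed beech rack 90 x 200 mm with a row of upright plastic dividers, up to 109 mm high, to the robot's left; origin at the centre of its underside
Mind the look-alikes: they are no part of the job. Leave any purple or yellow look-alike of the tin_a alone.

How it is judged:
By the outcome, as a careful person would: the job done as asked, in the order asked, and still so for the second after the job is handed in, while the arm keeps its last pose, push and grip.
It also fails if it takes over 69 s, if anything falls off the work surface, if the arm or the gripper's body presses on something with over 40 N, if the wrist force passes 120 N, or if a joint passes its speed limit or range.

## Working session

There is one attempt and no reset: what is moved stays moved. The work goes in short steps, Python scripts to look and compute and a tool call to move; the robot and the scene stay as the last step left them, time stands still between calls to the robot, and variables do not carry over. Pictures are saved under pics/ and viewed, at most 10 in all, crops included, and the job is handed in when it is done.

Besides the shell and the picture viewer there is one more tool, called after "Call:" as name(argument=value, ...), one argument or row to a line, values as JSON. apply_moves: Moves the arm, as the interface text tells. Its arguments: {"type":"object","properties":{"rows":{"type":"array"},"force":{"type":"number"}},"required":["rows"]}

```bash
mkdir -p pics; ls
cat > h.py <<'E'
import numpy as np, cv2
from plant import sense, snapshot, job, silhouettes, robot
def ray(p,uv):
    d=np.linalg.inv(p["K"])@np.array([uv[0],uv[1],1.]);R=np.array(p["R"]);t=np.array(p["t"])
    return -R.T@t, R.T@d
def at_z(p,uv,z):
    o,d=ray(p,uv); return o+d*(z-o[2])/d[2]
def proj(p,X):
    c=np.array(p["R"])@np.array(X,float)+np.array(p["t"]); q=np.array(p["K"])@c; return q[:2]/q[2]
def save(p,n): cv2.imwrite("pics/"+n+".png",cv2.cvtColor(p["img"],cv2.COLOR_RGB2BGR))
E
python3 - <<'E'
from h import *
s=sense();print({k:np.round(v,3).tolist() for k,v in s.items()});print(robot, robot.tcp_to_grasp)
for n in("scene","side"):
    p=snapshot(n);save(p,n+"0")
    o,_=ray(p,(0,0));print(n,o.round(),np.array(p["K"])[0,0])
    for l in("tin_a","lock_bar","lock_knob","middle_tab","caddy"):
        for d in silhouettes(p,l):
            r,c=d["position"];px=np.argwhere(d["pixels"]);print(l,round(d["conf"],2),round(r),round(c),px.min(0),px.max(0),at_z(p,(c,r),60).round())
E
```

```text
pics
{'time_s': 0.0, 'joint_positions': [-1.463, 0.259, 1.536, -0.0, 1.348, -0.203], 'dq': [0.001, 0.001, 0.001, -0.0, -0.001, 0.0], 'effort': [0.002, -43.731, -28.4, 0.072, 0.041, -0.0], 'tcp_pos': [168.15, -523.088, 217.824], 'eef_rot': [[0.952, 0.306, -0.0], [0.306, -0.952, 0.002], [0.0, -0.002, -1.0]], 'force': [-0.071, -0.628, 0.492], 'ft_torque': [-0.01, -0.015, 0.05], 'grasp_force': 0.0, 'width': 0.999}
<Robot object at 0x7fc93c960050> 18.8
scene [1084.  721.  898.] 541.5127187668947
tin_a 0.81 275 385 [254 369] [296 397] [460. 107.  60.]
tin_a 0.68 247 346 [230 334] [271 359] [476. -18.  60.]
tin_a 0.66 221 308 [209 300] [247 324] [ 495. -147.   60.]
lock_bar 0.9 254 351 [217 296] [274 382] [482.   9.  60.]
lock_bar 0.3 429 446 [367 385] [479 508] [616. 450.  60.]
lock_knob 0.69 253 343 [216 296] [275 383] [495.  -3.  60.]
middle_tab 0.88 250 342 [216 296] [274 383] [490. -14.  60.]
middle_tab 0.33 271 352 [210 278] [325 423] [514.  55.  60.]
caddy 0.63 271 348 [209 278] [326 424] [521.  51.  60.]
side [161. 809. 668.] 506.89843097842544
tin_a 0.88 306 330 [285 315] [335 345] [461.  96.  60.]
tin_a 0.86 236 406 [214 393] [254 418] [ 404. -229.   60.]
tin_a 0.78 248 355 [229 340] [270 366] [ 495. -123.   60.]
tin_a 0.65 280 396 [271 385] [294 408] [371. -41.  60.]
tin_a 0.64 220 358 [208 347] [238 370] [ 538. -255.   60.]
tin_a 0.58 274 344 [255 329] [300 356] [477. -17.  60.]
lock_bar 0.76 268 316 [225 298] [294 344] [541. -14.  60.]
lock_bar 0.22 350 385 [332 364] [363 409] [327. 166.  60.]
lock_knob 0.84 266 316 [225 298] [293 344] [545. -20.  60.]
lock_knob 0.73 274 346 [255 329] [299 356] [475. -18.  60.]
lock_knob 0.26 273 294 [241 273] [297 308] [575.  25.  60.]
middle_tab 0.83 270 315 [225 298] [294 345] [540.  -4.  60.]
middle_tab 0.55 272 346 [254 329] [299 356] [478. -25.  60.]
caddy 0.6 311 311 [214 282] [364 379] [489. 123.  60.]
caddy 0.3 350 386 [333 365] [364 409] [326. 165.  60.]
```

Run:
```python
import cv2
a=cv2.imread("pics/scene0.png")[180:360,230:470];b=cv2.imread("pics/side0.png")[190:390,230:470]
cv2.imwrite("pics/a.png",cv2.resize(a,None,fx=3.3,fy=3.3,interpolation=2));cv2.imwrite("pics/b.png",cv2.resize(b,(720,600),interpolation=2))
```

```text
(no output)
```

View pics/a.png

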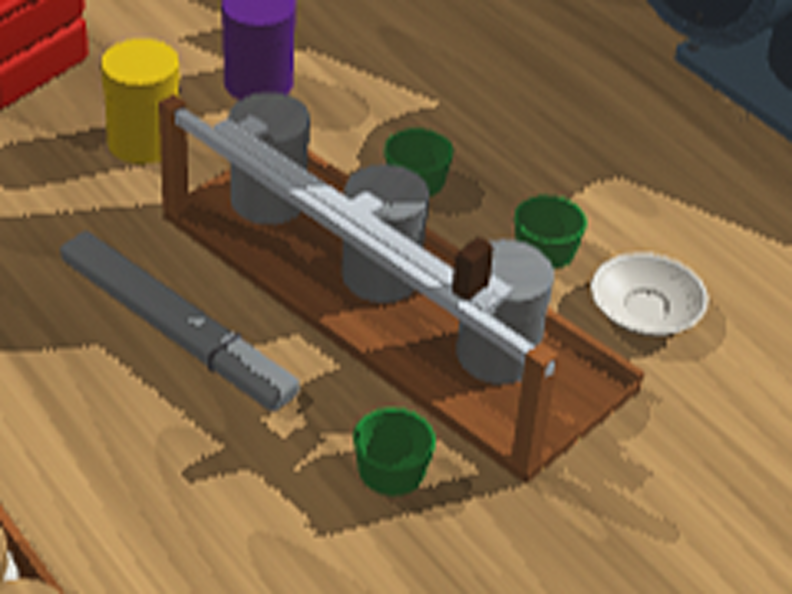

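View pics/b.png

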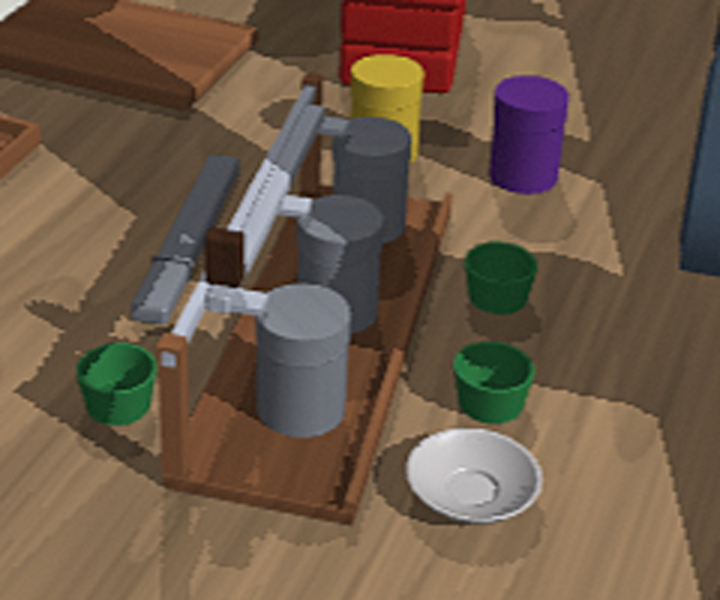

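The scene crop shows three grey tins in the caddy, with lids at about (271,117), (386,192) and (510,268). The dark knob is at about (478,245). The side crop agrees, with lids at (373,140), (342,224) and (303,316). The yellow and purple look-alikes stand beyond the right end. Next I fit the caddy pose to these points.

```bash
cat > fit.py <<'E'
from h import *
from scipy.optimize import least_squares
A=[((271,117),(0,-115,92)),((386,192),(0,0,92)),((510,268),(0,115,92)),((527,477),(66,197,0)),((165,215),(66,-162,0)),((478,245),'k')]
B=[((373,140),(0,-115,92)),((342,224),(0,0,92)),((303,316),(0,115,92)),((350,519),(-56,197,0)),((165,486),(66,197,0)),((226,232),'k')]
ps=[snapshot("scene"),snapshot("side")]
def W(v,c): 
    C,S=np.cos(v[2]),np.sin(v[2]); return np.array([v[0]+C*c[0]-S*c[1],v[1]+S*c[0]+C*c[1],c[2]])
def res(v):
    r=[]
    for p,L,s,o in((ps[0],A,3.3,(230,180)),(ps[1],B,3.,(230,190))):
        for uv,c in L:
            if c=='k': c=(47,110+v[3],146)
            r.append(proj(p,W(v,c))-(np.array(uv)/s+o))
    return np.ravel(r)
f=least_squares(res,[480,-20,0,5],loss='soft_l1');v=f.x
print(v.round(3),np.degrees(v[2]));print(res(v).reshape(-1,2).round(1).tolist())
for n,c in dict(knob=(47,110+v[3],146),tinR=(0,-115,92),tinM=(0,0,92),tinL=(0,115,92)).items(): print(n,W(v,c).round(1))
E
python3 fit.py
```

```text
[ 4.77722e+02 -1.49770e+01  1.62000e-01  9.98400e+00] 9.264393355322719
[[0.1, -0.6], [-0.3, -0.8], [0.0, 1.1], [-0.3, 2.4], [-0.1, 1.2], [-0.7, 0.8], [1.1, -1.8], [0.1, -3.0], [-0.4, -1.4], [2.0, 2.9], [-0.0, 1.2], [0.3, 0.4]]
knob [504.8 111.  146. ]
tinR [ 496.2 -128.5   92. ]
tinM [477.7 -15.   92. ]
tinL [459.2  98.5  92. ]
```

Call:
apply_moves(
  rows=[
    {"rot": [0,0,4.25],"dp": [0,0,0],"jaw": 0.093},
    {"rot": [0,0,4.25],"dp": [0,0,0],"jaw": 0.093},
    {"rot": [0,0,0],"dp": [0.025,-0.033,0],"jaw": 0.093},
    {"rot": [0,0,0],"dp": [0.025,-0.033,0],"jaw": 0.093},
    {"rot": [0,0,0],"dp": [0.025,-0.033,0],"jaw": 0.093},
  ],
)

```text
time_s: 1.12
tcp_pos: [226.4, -412.8, 218.2]
eef_rot: [[0.987, 0.16, 0.0], [0.16, -0.987, 0.001], [0.0, -0.001, -1.0]]
force: [0.9, -0.5, 0.3]
width: 1.0
grasp_force: 0.0
```

Call:
apply_moves(
  rows=[
    {"rot": [0,0,0],"dp": [0.025,-0.033,0],"jaw": 0.093},
    {"rot": [0,0,0],"dp": [0.025,-0.033,0],"jaw": 0.093},
    {"rot": [0,0,0],"dp": [0.025,-0.033,0],"jaw": 0.093},
    {"rot": [0,0,0],"dp": [0.025,-0.033,0],"jaw": 0.093},
    {"rot": [0,0,0],"dp": [0.025,-0.033,0],"jaw": 0.093},
  ],
)

```text
time_s: 1.53
tcp_pos: [323.3, -229.0, 218.9]
eef_rot: [[0.987, 0.161, 0.001], [0.161, -0.987, -0.001], [0.001, 0.001, -1.0]]
force: [0.0, 0.3, 0.3]
width: 1.003
grasp_force: 0.0
```

Call:
apply_moves(
  rows=[
    {"rot": [0,0,0],"dp": [0.025,-0.033,0],"jaw": 0.093},
    {"rot": [0,0,0],"dp": [0.025,-0.033,0],"jaw": 0.093},
    {"rot": [0,0,0],"dp": [0.025,-0.033,0],"jaw": 0.093},
    {"rot": [0,0,0],"dp": [0.025,-0.033,0],"jaw": 0.093},
    {"rot": [0,0,0],"dp": [0,0,0],"jaw": 0.093},
  ],
)

```text
time_s: 1.95
tcp_pos: [402.3, -77.6, 219.0]
eef_rot: [[0.985, 0.17, 0.002], [0.17, -0.985, 0.003], [0.003, -0.002, -1.0]]
force: [-0.9, -1.1, -0.3]
width: 1.003
grasp_force: 0.0
```

```bash
cat >> h.py <<'E'
def wrist():
    s=sense();p=snapshot("wrist");T=np.eye(4);T[:3,:3]=s["eef_rot"];T[:3,3]=s["tcp_pos"]
    M=np.linalg.inv(T@np.array(p["T_tool_cam"]));p["R"],p["t"]=M[:3,:3],M[:3,3];return p
E
python3 - <<'E'
from h import *
s=sense();print({k:np.round(v,3).tolist() for k,v in s.items()})
p=wrist();save(p,"w0")
for l in("tin_a","lock_knob","lock_bar"):
    for d in silhouettes(p,l):
        r,c=d["position"];px=np.argwhere(d["pixels"]);print(l,round(d["conf"],2),round(r),round(c),px.min(0),px.max(0),at_z(p,(c,r),92).round())
E
```

```text
{'time_s': 1.95, 'joint_positions': [-0.467, -0.002, 1.839, 0.004, 1.304, 0.931], 'dq': [-0.123, -0.004, 0.013, -0.071, 0.001, -0.151], 'effort': [2.543, -28.082, -27.968, 0.364, -0.112, 1.361], 'tcp_pos': [402.333, -77.574, 219.027], 'eef_rot': [[0.985, 0.17, 0.002], [0.17, -0.985, 0.003], [0.003, -0.002, -1.0]], 'force': [-0.85, -1.121, -0.313], 'ft_torque': [0.021, -0.009, -0.01], 'grasp_force': 0.0, 'width': 1.003}
tin_a 0.83 243 537 [201 482] [286 593] [ 423. -242.   92.]
tin_a 0.8 93 576 [ 46 504] [134 634] [ 530. -235.   92.]
tin_a 0.69 115 412 [ 65 360] [154 456] [ 498. -127.   92.]
tin_a 0.67 112 249 [ 66 203] [155 293] [480. -14.  92.]
tin_a 0.62 114 104 [67 44] [156 169] [462.  85.  92.]
lock_knob 0.96 33 215 [0 0] [ 80 430] [526.  14.  92.]
lock_bar 0.64 35 214 [0 0] [ 81 430] [524.  14.  92.]
```

View pics/w0.png

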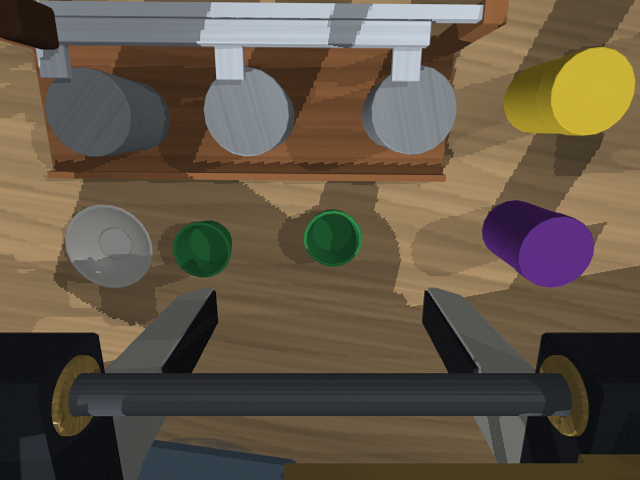

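The wrist view shows the lid centres at about (88,111), (247,111) and (414,110). The tab tips are at about (229,79) and (406,80), shifted left of the lid centres, so the bar is partly open. I refine the pose from these.

Run:
```python
from h import *
p=wrist()
L=[at_z(p,u,92) for u in((88,111),(247,111),(414,110))]
T=[at_z(p,u,103) for u in((229.5,79.5),(406.5,81))]
for x in L+T: print(x.round(1))
u=(L[0]-L[2])[:2];print(np.degrees(np.arctan2(-u[0],u[1])),np.linalg.norm(u))
u/=np.linalg.norm(u);n=np.array([u[1],-u[0]])
u2=(T[0]-T[1])[:2];print("bar",np.degrees(np.arctan2(-u2[0],u2[1])),np.linalg.norm(u2))
m=np.mean(L,0)[:2]
for t,c in((T[0],0),(T[1],-115)): d=t[:2]-m;print("tab caddy x,y",d@n,d@u-c)
q=np.mean([(T[0][:2]-m)@u,(T[1][:2]-m)@u+115]);k=m+u*(110+q)+n*((np.mean([(t[:2]-m)@n for t in T]))+27)
s=sense();R=np.array(s["eef_rot"]);print("tcp",s["tcp_pos"],"knob",k,"shift in tool",R.T@(np.r_[k,0]-np.r_[s["tcp_pos"][:2],0]))
```

```text
[460.7  87.4  92. ]
[478.6 -21.6  92. ]
[ 497.9 -136.    92. ]
[496.1 -10.  103. ]
[ 514.  -124.7  103. ]
9.452259753713061 226.5156780370181
bar 8.837352984897338 116.08862898224676
tab caddy x,y 19.02360213610277 10.411767111401474
tab caddy x,y 17.777745738975046 9.329823550762043
tcp [399.84313163 -85.50256466 218.65448137] knob [504.17072619 102.32869025] shift in tool [ 1.33072014e+02 -1.68690997e+02 -1.17988351e-01]
```

Call:
apply_moves(
  rows=[
    {"rot": [0,0,0],"dp": [0.0195,-0.0252,0],"jaw": 0.093},
    {"rot": [0,0,0],"dp": [0.0195,-0.0252,0],"jaw": 0.093},
    {"rot": [0,0,0],"dp": [0.0195,-0.0252,0],"jaw": 0.093},
    {"rot": [0,0,0],"dp": [0.0195,-0.0252,0],"jaw": 0.093},
    {"rot": [0,0,0],"dp": [0.0195,-0.0252,0],"jaw": 0.093},
  ],
)

```text
time_s: 2.62
tcp_pos: [476.8, 54.6, 218.7]
eef_rot: [[0.988, 0.157, 0.0], [0.157, -0.988, -0.0], [0.0, 0.0, -1.0]]
force: [0.2, -1.0, -0.8]
width: 1.002
grasp_force: 0.0
```

Call:
apply_moves(
  rows=[
    {"rot": [0,0,0],"dp": [0.0195,-0.0252,0],"jaw": 0.093},
    {"rot": [0,0,0],"dp": [0.0195,-0.0252,0],"jaw": 0.093},
    {"rot": [0,0,0],"dp": [0,0,0.02],"jaw": 0.093},
    {"rot": [0,0,0],"dp": [0,0,0.02],"jaw": 0.093},
    {"rot": [0,0,0],"dp": [0,0,0],"jaw": 0.093},
  ],
)

```text
time_s: 3.03
tcp_pos: [504.4, 109.9, 174.9]
eef_rot: [[0.987, 0.159, -0.007], [0.159, -0.987, -0.0], [-0.007, -0.001, -1.0]]
force: [-0.8, 0.5, -1.0]
width: 0.999
grasp_force: 0.0
```

Run:
```python
from h import *
p=wrist();s=sense();print(s["tcp_pos"],s["eef_rot"],s["dq"]);save(p,"w1")
for k in((506.7,110.3,146),): print(proj(p,k))
```

```text
[505.18080953 109.85070827 176.80547274] [[ 9.87319782e-01  1.58664563e-01 -5.02033470e-03]
 [ 1.58665344e-01 -9.87332390e-01 -2.44890008e-04]
 [-4.99559443e-03 -5.54768382e-04 -9.99987368e-01]] [-0.00120463 -0.03064928 -0.04833601  0.00129663  0.02137347  0.00116292]
[318.77476225 276.1227695 ]
```

View pics/w1.png

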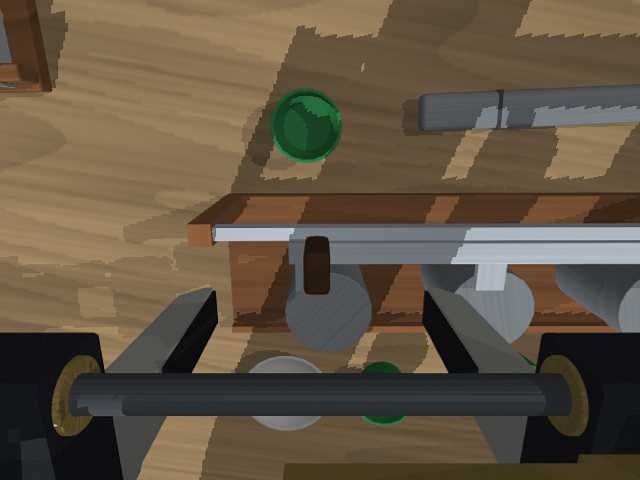

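The knob top shows at about (317,280), against a predicted (319,276). It is centred between the fingers, so I descend and grip it.

Call:
apply_moves(
  rows=[
    {"rot": [0,0,0],"dp": [0.001,0,0.0185],"jaw": 0.093},
    {"rot": [0,0,0],"dp": [0,0,0.0185],"jaw": 0.093},
    {"rot": [0,0,0],"dp": [0,0,0.018],"jaw": 0.06},
    {"rot": [0,0,0],"dp": [0,0,0],"jaw": 0.0},
    {"rot": [0,0,0],"dp": [0,0,0],"jaw": 0.0},
  ],
  force=20,
)

```text
time_s: 3.5
tcp_pos: [507.6, 110.6, 124.3]
eef_rot: [[0.987, 0.159, -0.001], [0.159, -0.987, -0.0], [-0.001, -0.0, -1.0]]
force: [0.0, -0.1, -0.4]
width: 0.835
grasp_force: 0.0
```

Call:
apply_moves(
  rows=[
    {"rot": [0,0,0],"dp": [0,0,0],"jaw": 0.0},
    {"rot": [0,0,0],"dp": [0,0,0],"jaw": 0.0},
    {"rot": [0,0,0],"dp": [0,0,0],"jaw": 0.0},
    {"rot": [0,0,0],"dp": [0,0,0],"jaw": 0.0},
    {"rot": [0,0,0],"dp": [0,0,0],"jaw": 0.0},
  ],
)

```text
time_s: 3.92
tcp_pos: [507.7, 112.0, 124.3]
eef_rot: [[0.987, 0.162, 0.001], [0.162, -0.987, 0.0], [0.001, 0.0, -1.0]]
force: [0.0, -0.7, 0.8]
width: 0.477
grasp_force: 0.0
```

Call:
apply_moves(
  rows=[
    {"rot": [0,0,0],"dp": [0,0,0],"jaw": 0.0},
    {"rot": [0,0,0],"dp": [0,0,0],"jaw": 0.0},
    {"rot": [0,0,0],"dp": [0,0,0],"jaw": 0.0},
    {"rot": [0,0,0],"dp": [0,0,0],"jaw": 0.0},
    {"rot": [0,0,0],"dp": [0,0,0],"jaw": 0.0},
  ],
)

```text
time_s: 4.33
tcp_pos: [507.3, 112.0, 123.6]
eef_rot: [[0.987, 0.162, -0.0], [0.162, -0.987, 0.0], [-0.0, -0.0, -1.0]]
force: [-1.5, 0.7, 0.2]
width: 0.15
grasp_force: 20.0
```

Call:
apply_moves(
  rows=[
    {"rot": [0,0,0],"dp": [0,0,0],"jaw": 0.0},
    {"rot": [0,0,0],"dp": [0,-0.005,0],"jaw": 0.0},
    {"rot": [0,0,0],"dp": [0,-0.006,0],"jaw": 0.0},
    {"rot": [0,0,0],"dp": [0,-0.006,0],"jaw": 0.0},
    {"rot": [0,0,0],"dp": [0,-0.006,0],"jaw": 0.0},
  ],
)

```text
time_s: 4.75
tcp_pos: [503.6, 135.2, 123.6]
eef_rot: [[0.987, 0.162, 0.0], [0.162, -0.987, -0.0], [-0.0, 0.0, -1.0]]
force: [0.1, -1.6, -0.4]
width: 0.149
grasp_force: 20.0
```

Call:
apply_moves(
  rows=[
    {"rot": [0,0,0],"dp": [0,-0.006,0],"jaw": 0.0},
    {"rot": [0,0,0],"dp": [0,-0.006,0],"jaw": 0.0},
    {"rot": [0,0,0],"dp": [0,-0.006,0],"jaw": 0.0},
    {"rot": [0,0,0],"dp": [0,-0.002,0],"jaw": 0.0},
    {"rot": [0,0,0],"dp": [0,0,0],"jaw": 0.0},
  ],
)

```text
time_s: 5.17
tcp_pos: [500.2, 155.7, 123.6]
eef_rot: [[0.987, 0.162, -0.0], [0.162, -0.987, 0.001], [0.0, -0.001, -1.0]]
force: [0.5, 2.5, -0.7]
width: 0.15
grasp_force: 20.0
```

Call:
apply_moves(
  rows=[
    {"rot": [0,0,0],"dp": [0,-0.002,0],"jaw": 0.0},
    {"rot": [0,0,0],"dp": [0,-0.001,0],"jaw": 0.0},
    {"rot": [0,0,0],"dp": [0,-0.001,0],"jaw": 0.0},
  ],
)

```text
time_s: 5.42
tcp_pos: [499.8, 158.2, 123.6]
eef_rot: [[0.987, 0.162, -0.0], [0.162, -0.987, -0.0], [-0.0, 0.0, -1.0]]
force: [0.0, -1.8, -0.6]
width: 0.149
grasp_force: 20.0
```

Call:
apply_moves(
  rows=[
    {"rot": [0,0,0],"dp": [0,-0.002,0],"jaw": 0.0},
    {"rot": [0,0,0],"dp": [0,-0.001,0],"jaw": 0.0},
    {"rot": [0,0,0],"dp": [0,-0.001,0],"jaw": 0.0},
  ],
)

```text
time_s: 5.67
tcp_pos: [499.7, 158.8, 123.5]
eef_rot: [[0.987, 0.162, 0.0], [0.162, -0.987, -0.006], [-0.001, 0.006, -1.0]]
force: [2.8, -17.1, -2.0]
width: 0.15
grasp_force: 20.0
```

Call:
apply_moves(
  rows=[
    {"rot": [0,0,0],"dp": [0,-0.001,0],"jaw": 0.0},
    {"rot": [0,0,0],"dp": [0,-0.001,0],"jaw": 0.0},
  ],
)

```text
time_s: 5.83
tcp_pos: [499.7, 158.8, 123.5]
eef_rot: [[0.987, 0.162, 0.001], [0.162, -0.987, -0.01], [-0.001, 0.01, -1.0]]
force: [3.2, -25.3, -2.9]
width: 0.151
grasp_force: 20.0
```

Call:
apply_moves(
  rows=[
    {"rot": [0,0,0],"dp": [0,0,0],"jaw": 0.05},
    {"rot": [0,0,0],"dp": [0,0,0],"jaw": 0.093},
    {"rot": [0,0,0],"dp": [0,0,0],"jaw": 0.093},
    {"rot": [0,0,0],"dp": [0,0,-0.02],"jaw": 0.093},
    {"rot": [0,0,0],"dp": [0,0,-0.03],"jaw": 0.093},
  ],
  force=25,
)

```text
time_s: 6.25
tcp_pos: [496.4, 164.5, 171.5]
eef_rot: [[0.987, 0.162, -0.007], [0.162, -0.987, 0.0], [-0.007, -0.001, -1.0]]
force: [0.3, 0.7, -0.4]
width: 0.457
grasp_force: 0.0
```

Call:
apply_moves(
  rows=[
    {"rot": [0,0,0],"dp": [0,0,-0.02],"jaw": 0.093},
    {"rot": [0,0,0],"dp": [-0.025,0.025,0],"jaw": 0.093},
    {"rot": [0,0,0],"dp": [-0.025,0.025,0],"jaw": 0.093},
    {"rot": [0,0,0],"dp": [0,0,0],"jaw": 0.093},
    {"rot": [0,0,0],"dp": [0,0,0],"jaw": 0.093},
  ],
)

```text
time_s: 6.67
tcp_pos: [456.9, 106.6, 194.1]
eef_rot: [[0.987, 0.16, 0.001], [0.16, -0.987, 0.001], [0.001, -0.001, -1.0]]
force: [0.7, 0.1, 0.4]
width: 0.815
grasp_force: 0.0
```

```bash
cat > look.py <<'E'
from h import *
import sys
p=wrist();save(p,sys.argv[1]);s=sense();print(s["tcp_pos"].round(1) if hasattr(s["tcp_pos"],"round") else s["tcp_pos"],np.round(s["eef_rot"],3).tolist(),np.round(p["T_tool_cam"],2).tolist())
yaw=np.radians(9.25);C,S=np.cos(yaw),np.sin(yaw)
for d in silhouettes(p,"tin_a"):
    px=np.argwhere(d["pixels"])[:,::-1].astype(float);print(round(d["conf"],2),px.min(0),px.max(0))
for c in((0,115,92),(0,0,92),(0,-115,92),(47,167.5,146),(20,57.5,103)):
    print(c,proj(p,(480.4+C*c[0]-S*c[1],-14.1+S*c[0]+C*c[1],c[2])).round())
E
python3 look.py w2
```

```text
[457.8 107.1 194.1] [[0.987, 0.161, 0.001], [0.161, -0.987, 0.001], [0.001, -0.001, -1.0]] [[-0.0, -0.96, -0.28, 76.96], [1.0, -0.0, 0.0, 0.44], [-0.0, -0.28, 0.96, -167.02], [0.0, 0.0, 0.0, 1.0]]
0.88 [424. 183.] [535. 277.]
0.72 [556. 183.] [639. 272.]
0.7 [291. 183.] [376. 279.]
(0, 115, 92) [330. 237.]
(0, 0, 92) [496. 237.]
(0, -115, 92) [662. 237.]
(47, 167.5, 146) [235. 179.]
(20, 57.5, 103) [419. 212.]
```

View pics/w2.png

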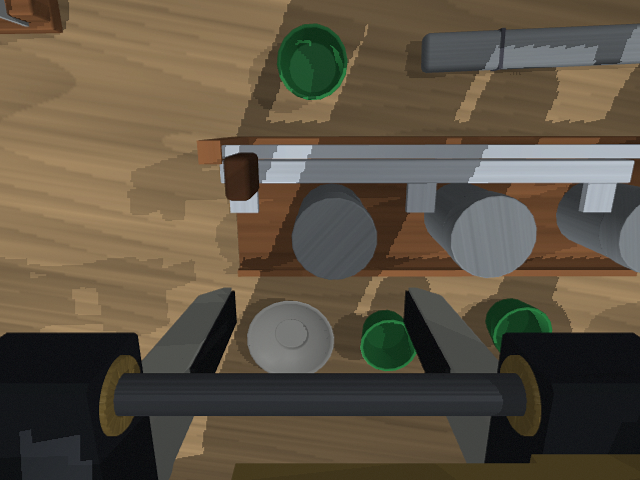

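The lids are at about (335,236) and (493,234), within 4 mm of the prediction. The tab at (421,211) is midway between tins, so the bar is fully open.

Call:
apply_moves(
  rows=[
    {"rot": [0,0,0],"dp": [0.001,0.011,0],"jaw": 0.093},
    {"rot": [0,0,0],"dp": [0,0,0.02],"jaw": 0.093},
    {"rot": [0,0,0],"dp": [0,0,0.02],"jaw": 0.093},
    {"rot": [0,0,0],"dp": [0,0,0.02],"jaw": 0.093},
    {"rot": [0,0,0],"dp": [0,0,0.02],"jaw": 0.093},
  ],
)

```text
time_s: 7.18
tcp_pos: [461.2, 96.2, 112.7]
eef_rot: [[0.987, 0.163, 0.001], [0.163, -0.987, 0.0], [0.001, 0.0, -1.0]]
force: [1.0, -0.2, 0.2]
width: 0.999
grasp_force: 0.0
```

Call:
apply_moves(
  rows=[
    {"rot": [0,0,0],"dp": [0,0,0.02],"jaw": 0.093},
    {"rot": [0,0,0],"dp": [0,0,0.017],"jaw": 0.093},
    {"rot": [0,0,0],"dp": [0,0,0.012],"jaw": 0.085},
    {"rot": [0,0,0],"dp": [0,0,0],"jaw": 0.05},
    {"rot": [0,0,0],"dp": [0,0,0],"jaw": 0.05},
  ],
)

```text
time_s: 7.6
tcp_pos: [460.4, 96.2, 64.1]
eef_rot: [[0.987, 0.162, -0.002], [0.162, -0.987, 0.0], [-0.002, -0.0, -1.0]]
force: [0.7, -0.5, -0.2]
width: 0.832
grasp_force: 0.0
```

Call:
apply_moves(
  rows=[
    {"rot": [0,0,0],"dp": [0,0,0],"jaw": 0.05},
    {"rot": [0,0,0],"dp": [0,0,0],"jaw": 0.05},
    {"rot": [0,0,0],"dp": [0,0,0],"jaw": 0.05},
    {"rot": [0,0,0],"dp": [0,0,0],"jaw": 0.05},
    {"rot": [0,0,0],"dp": [0,0,0],"jaw": 0.05},
  ],
)

```text
time_s: 8.02
tcp_pos: [461.3, 96.2, 65.6]
eef_rot: [[0.987, 0.162, 0.002], [0.162, -0.987, 0.0], [0.002, 0.0, -1.0]]
force: [0.9, 1.2, 3.4]
width: 0.639
grasp_force: 25.0
```

Call:
apply_moves(
  rows=[
    {"rot": [0,0,0],"dp": [0,0,-0.008],"jaw": 0.05},
    {"rot": [0,0,0],"dp": [0,0,-0.012],"jaw": 0.05},
    {"rot": [0,0,0],"dp": [0,0,-0.01],"jaw": 0.05},
    {"rot": [0,0,0],"dp": [0,0,0],"jaw": 0.05},
    {"rot": [0,0,0],"dp": [0,0,0],"jaw": 0.05},
  ],
)

```text
time_s: 8.43
tcp_pos: [460.5, 96.1, 95.1]
eef_rot: [[0.987, 0.162, 0.001], [0.162, -0.987, -0.0], [0.001, 0.0, -1.0]]
force: [-0.5, -0.2, -1.3]
width: 0.641
grasp_force: 25.0
```

```bash
cat > heft.py <<'E'
from h import *
F=[]
for i in range(10):
    snapshot("side");s=sense();F.append(np.r_[s["force"],s["ft_torque"]])
print(np.mean(F,0).round(2),np.std(F,0).round(2),np.round(s["tcp_pos"],1),s["width"],s["grasp_force"],s["time_s"])
E
python3 heft.py
```

```text
[ 0.17 -0.16 -1.76  0.    0.01 -0.01] [0.49 0.61 0.35 0.03 0.03 0.02] [460.2  96.1  94.4] 0.6416294550318792 24.9977508187294 8.9333
```

About 1.8 N, so the left tin is light. I set it back.

Call:
apply_moves(
  rows=[
    {"rot": [0,0,0],"dp": [0,0,0.012],"jaw": 0.05},
    {"rot": [0,0,0],"dp": [0,0,0.01],"jaw": 0.05},
    {"rot": [0,0,0],"dp": [0,0,0.005],"jaw": 0.05},
    {"rot": [0,0,0],"dp": [0,0,0.002],"jaw": 0.05},
    {"rot": [0,0,0],"dp": [0,0,0],"jaw": 0.05},
  ],
)

```text
time_s: 9.35
tcp_pos: [460.2, 96.2, 65.8]
eef_rot: [[0.987, 0.162, -0.001], [0.162, -0.987, 0.0], [-0.001, -0.0, -1.0]]
force: [0.4, 0.3, -2.9]
width: 0.64
grasp_force: 25.0
```

Call:
apply_moves(
  rows=[
    {"rot": [0,0,0],"dp": [0,0,0.0005],"jaw": 0.07},
    {"rot": [0,0,0],"dp": [0,0,0],"jaw": 0.085},
    {"rot": [0,0,0],"dp": [0,0,0],"jaw": 0.085},
    {"rot": [0,0,0],"dp": [0,0,0],"jaw": 0.085},
    {"rot": [0,0,0],"dp": [0,0,0],"jaw": 0.09},
  ],
)

```text
time_s: 9.77
tcp_pos: [460.5, 96.1, 65.3]
eef_rot: [[0.987, 0.162, 0.0], [0.162, -0.987, -0.0], [0.0, 0.0, -1.0]]
force: [0.7, 0.7, -0.3]
width: 0.938
grasp_force: 0.0
```

Call:
apply_moves(
  rows=[
    {"rot": [0,0,0],"dp": [0,0,-0.02],"jaw": 0.093},
    {"rot": [0,0,0],"dp": [0,0,-0.035],"jaw": 0.093},
    {"rot": [0,0,0],"dp": [0,0,-0.03],"jaw": 0.093},
    {"rot": [0,0,0],"dp": [0.001,0.035,0],"jaw": 0.093},
    {"rot": [0,0,0],"dp": [0.001,0.035,0],"jaw": 0.093},
  ],
)

```text
time_s: 10.18
tcp_pos: [475.2, 27.8, 152.6]
eef_rot: [[0.986, 0.166, 0.005], [0.166, -0.986, -0.001], [0.005, 0.002, -1.0]]
force: [-0.3, -0.2, -1.1]
width: 0.995
grasp_force: 0.0
```

Call:
apply_moves(
  rows=[
    {"rot": [0,0,0],"dp": [0.001,0.03,0],"jaw": 0.093},
    {"rot": [0,0,0],"dp": [0,0.01,0],"jaw": 0.093},
    {"rot": [0,0,0],"dp": [0,0,0],"jaw": 0.093},
    {"rot": [0,0,0],"dp": [0,0,0],"jaw": 0.093},
    {"rot": [0,0,0],"dp": [0,0,0],"jaw": 0.093},
  ],
)

```text
time_s: 10.6
tcp_pos: [480.5, -10.8, 149.9]
eef_rot: [[0.987, 0.162, -0.001], [0.162, -0.987, 0.001], [-0.001, -0.001, -1.0]]
force: [0.5, -0.4, 0.9]
width: 1.001
grasp_force: 0.0
```

```bash
python3 look.py w3
```

```text
[480.5 -10.6 149.9] [[0.987, 0.163, -0.001], [0.163, -0.987, 0.001], [-0.001, -0.001, -1.0]] [[-0.0, -0.96, -0.28, 76.96], [1.0, -0.0, 0.0, 0.44], [-0.0, -0.28, 0.96, -167.02], [0.0, 0.0, 0.0, 1.0]]
0.95 [566. 312.] [639. 333.]
0.93 [434. 192.] [569. 306.]
0.86 [ 86. 202.] [217. 313.]
0.79 [271. 203.] [370. 310.]
0.63 [592. 179.] [639. 251.]
(0, 115, 92) [130. 263.]
(0, 0, 92) [324. 264.]
(0, -115, 92) [519. 264.]
(47, 167.5, 146) [-63. 201.]
(20, 57.5, 103) [221. 236.]
```

View pics/w3.png

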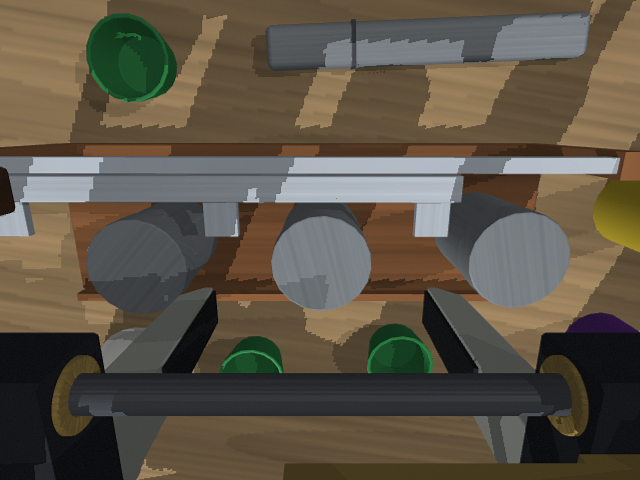

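The middle lid is at (321,260), the right lid at (519,256), and the left tin stands upright at (137,262). I descend on the middle tin.

Call:
apply_moves(
  rows=[
    {"rot": [0,0,0],"dp": [0.0015,0.0015,0.015],"jaw": 0.093},
    {"rot": [0,0,0],"dp": [0,0,0.025],"jaw": 0.093},
    {"rot": [0,0,0],"dp": [0,0,0.025],"jaw": 0.093},
    {"rot": [0,0,0],"dp": [0,0,0.015],"jaw": 0.085},
    {"rot": [0,0,0],"dp": [0,0,0.005],"jaw": 0.05},
  ],
)

```text
time_s: 11.12
tcp_pos: [480.7, -11.5, 62.8]
eef_rot: [[0.987, 0.163, -0.005], [0.163, -0.987, 0.001], [-0.004, -0.002, -1.0]]
force: [0.1, 0.1, 0.9]
width: 0.903
grasp_force: 0.0
```

Call:
apply_moves(
  rows=[
    {"rot": [0,0,0],"dp": [0,0,0],"jaw": 0.05},
    {"rot": [0,0,0],"dp": [0,0,0],"jaw": 0.05},
    {"rot": [0,0,0],"dp": [0,0,0],"jaw": 0.05},
    {"rot": [0,0,0],"dp": [0,0,0],"jaw": 0.05},
    {"rot": [0,0,0],"dp": [0,0,0],"jaw": 0.05},
  ],
)

```text
time_s: 11.53
tcp_pos: [483.7, -13.0, 66.3]
eef_rot: [[0.987, 0.162, 0.002], [0.162, -0.987, -0.0], [0.002, 0.001, -1.0]]
force: [-0.1, 1.5, 3.1]
width: 0.645
grasp_force: 25.0
```

Call:
apply_moves(
  rows=[
    {"rot": [0,0,0],"dp": [0,0,0],"jaw": 0.05},
    {"rot": [0,0,0],"dp": [0,0,0],"jaw": 0.05},
  ],
)

```text
time_s: 11.7
tcp_pos: [483.8, -13.1, 66.3]
eef_rot: [[0.987, 0.162, 0.002], [0.162, -0.987, -0.0], [0.002, 0.0, -1.0]]
force: [0.3, 2.6, 6.1]
width: 0.645
grasp_force: 25.0
```

Call:
apply_moves(
  rows=[
    {"rot": [0,0,0],"dp": [0,0,-0.008],"jaw": 0.05},
    {"rot": [0,0,0],"dp": [0,0,-0.012],"jaw": 0.05},
    {"rot": [0,0,0],"dp": [0,0,-0.01],"jaw": 0.05},
    {"rot": [0,0,0],"dp": [0,0,0],"jaw": 0.05},
    {"rot": [0,0,0],"dp": [0,0,0],"jaw": 0.05},
  ],
)

```text
time_s: 12.12
tcp_pos: [483.3, -13.4, 95.8]
eef_rot: [[0.987, 0.162, 0.002], [0.162, -0.987, -0.001], [0.002, 0.001, -1.0]]
force: [0.4, -0.2, -2.2]
width: 0.637
grasp_force: 25.0
```

```bash
python3 heft.py
```

```text
[ 0.28 -0.28 -1.81  0.01  0.    0.  ] [0.35 0.54 0.53 0.03 0.02 0.03] [482.7 -13.1  94.9] 0.6398729732936126 24.99627113342285 12.6167
```

Call:
apply_moves(
  rows=[
    {"rot": [0,0,0],"dp": [0,0,0.012],"jaw": 0.05},
    {"rot": [0,0,0],"dp": [0,0,0.01],"jaw": 0.05},
    {"rot": [0,0,0],"dp": [0,0,0.004],"jaw": 0.05},
    {"rot": [0,0,0],"dp": [0,0,0.002],"jaw": 0.05},
    {"rot": [0,0,0],"dp": [0,0,0],"jaw": 0.05},
  ],
)

```text
time_s: 13.03
tcp_pos: [482.3, -13.0, 66.8]
eef_rot: [[0.987, 0.162, -0.001], [0.162, -0.987, 0.0], [-0.001, -0.001, -1.0]]
force: [-0.2, -0.5, -2.3]
width: 0.644
grasp_force: 25.0
```

Call:
apply_moves(
  rows=[
    {"rot": [0,0,0],"dp": [0,0,0.0005],"jaw": 0.07},
    {"rot": [0,0,0],"dp": [0,0,0],"jaw": 0.085},
    {"rot": [0,0,0],"dp": [0,0,0],"jaw": 0.085},
    {"rot": [0,0,0],"dp": [0,0,0],"jaw": 0.085},
    {"rot": [0,0,0],"dp": [0,0,0],"jaw": 0.09},
  ],
)

```text
time_s: 13.45
tcp_pos: [483.0, -13.2, 66.9]
eef_rot: [[0.987, 0.162, 0.001], [0.162, -0.987, -0.0], [0.0, 0.0, -1.0]]
force: [0.1, -0.5, 0.4]
width: 0.937
grasp_force: 0.0
```

Call:
apply_moves(
  rows=[
    {"rot": [0,0,0],"dp": [0,0,-0.02],"jaw": 0.093},
    {"rot": [0,0,0],"dp": [0,0,-0.035],"jaw": 0.093},
    {"rot": [0,0,0],"dp": [0,0,-0.03],"jaw": 0.093},
    {"rot": [0,0,0],"dp": [0,0.035,0],"jaw": 0.093},
    {"rot": [0,0,0],"dp": [0,0.035,0],"jaw": 0.093},
  ],
)

```text
time_s: 13.87
tcp_pos: [495.7, -82.1, 154.4]
eef_rot: [[0.986, 0.166, 0.005], [0.166, -0.986, -0.002], [0.005, 0.003, -1.0]]
force: [0.5, -0.6, 0.5]
width: 1.003
grasp_force: 0.0
```

Call:
apply_moves(
  rows=[
    {"rot": [0,0,0],"dp": [0.001,0.03,0],"jaw": 0.093},
    {"rot": [0,0,0],"dp": [0,0.015,0],"jaw": 0.093},
    {"rot": [0,0,0],"dp": [0,0,0],"jaw": 0.093},
    {"rot": [0,0,0],"dp": [0,0,0],"jaw": 0.093},
    {"rot": [0,0,0],"dp": [0,0,0],"jaw": 0.093},
  ],
)

```text
time_s: 14.28
tcp_pos: [501.8, -125.4, 151.3]
eef_rot: [[0.987, 0.162, -0.001], [0.162, -0.987, 0.001], [-0.001, -0.001, -1.0]]
force: [0.5, 0.8, -0.6]
width: 1.0
grasp_force: 0.0
```

```bash
python3 look.py w4
```

```text
[ 501.8 -125.1  151.4] [[0.987, 0.163, -0.001], [0.163, -0.987, 0.001], [-0.001, -0.001, -1.0]] [[-0.0, -0.96, -0.28, 76.96], [1.0, -0.0, 0.0, 0.44], [-0.0, -0.28, 0.96, -167.02], [0.0, 0.0, 0.0, 1.0]]
0.88 [428. 340.] [480. 434.]
0.8 [447. 174.] [580. 280.]
0.77 [  0. 207.] [ 70. 298.]
0.66 [ 79. 206.] [210. 314.]
0.56 [271. 195.] [371. 309.]
(0, 115, 92) [-63. 267.]
(0, 0, 92) [129. 267.]
(0, -115, 92) [322. 267.]
(47, 167.5, 146) [-326.  206.]
(20, 57.5, 103) [ 12. 239.]
```

View pics/w4.png

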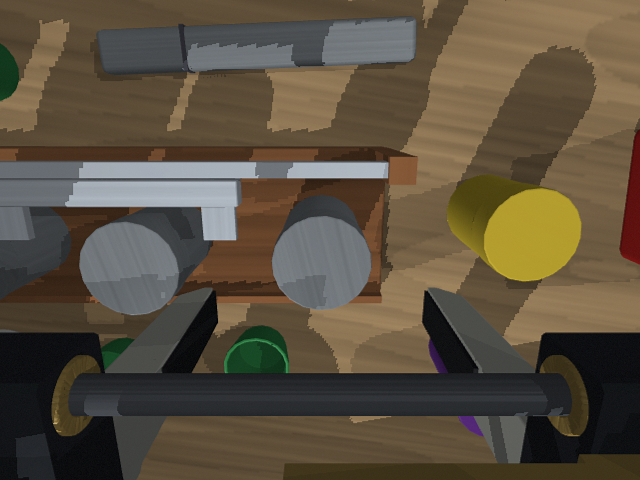

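The right lid is at (321,260), centred between the fingers. The yellow and purple look-alikes are clear of them.

Call:
apply_moves(
  rows=[
    {"rot": [0,0,0],"dp": [0.0005,0.002,0.015],"jaw": 0.093},
    {"rot": [0,0,0],"dp": [0,0,0.025],"jaw": 0.093},
    {"rot": [0,0,0],"dp": [0,0,0.025],"jaw": 0.093},
    {"rot": [0,0,0],"dp": [0,0,0.015],"jaw": 0.085},
    {"rot": [0,0,0],"dp": [0,0,0.006],"jaw": 0.05},
  ],
  force=35,
)

```text
time_s: 14.8
tcp_pos: [501.4, -126.3, 63.4]
eef_rot: [[0.987, 0.163, -0.004], [0.163, -0.987, 0.002], [-0.004, -0.003, -1.0]]
force: [-0.5, -0.6, -0.2]
width: 0.903
grasp_force: 0.0
```

Call:
apply_moves(
  rows=[
    {"rot": [0,0,0],"dp": [0,0,0],"jaw": 0.05},
    {"rot": [0,0,0],"dp": [0,0,0],"jaw": 0.05},
    {"rot": [0,0,0],"dp": [0,0,0],"jaw": 0.05},
    {"rot": [0,0,0],"dp": [0,0,0],"jaw": 0.05},
    {"rot": [0,0,0],"dp": [0,0,0],"jaw": 0.05},
  ],
)

```text
time_s: 15.22
tcp_pos: [504.0, -128.1, 66.9]
eef_rot: [[0.987, 0.162, 0.002], [0.162, -0.987, -0.0], [0.002, 0.0, -1.0]]
force: [-0.3, 3.6, 4.1]
width: 0.642
grasp_force: 35.0
```

Call:
apply_moves(
  rows=[
    {"rot": [0,0,0],"dp": [0,0,0],"jaw": 0.05},
    {"rot": [0,0,0],"dp": [0,0,0],"jaw": 0.05},
  ],
)

```text
time_s: 15.38
tcp_pos: [503.9, -128.1, 66.9]
eef_rot: [[0.987, 0.162, 0.002], [0.162, -0.987, -0.0], [0.002, 0.0, -1.0]]
force: [0.4, 4.5, 6.8]
width: 0.641
grasp_force: 35.0
```

Call:
apply_moves(
  rows=[
    {"rot": [0,0,0],"dp": [0,0,-0.008],"jaw": 0.05},
    {"rot": [0,0,0],"dp": [0,0,-0.012],"jaw": 0.05},
    {"rot": [0,0,0],"dp": [0,0,-0.01],"jaw": 0.05},
    {"rot": [0,0,0],"dp": [0,0,0],"jaw": 0.05},
    {"rot": [0,0,0],"dp": [0,0,0],"jaw": 0.05},
  ],
)

```text
time_s: 15.8
tcp_pos: [503.6, -128.8, 96.3]
eef_rot: [[0.987, 0.162, 0.001], [0.162, -0.987, -0.001], [0.001, 0.001, -1.0]]
force: [-0.0, -1.1, -4.2]
width: 0.644
grasp_force: 35.0
```

```bash
python3 heft.py
```

```text
[-0.11 -0.11 -3.96  0.03 -0.01 -0.01] [0.28 0.34 0.65 0.02 0.03 0.02] [ 503.1 -128.3   95.4] 0.6403122594513984 34.99190390110016 16.3
```

At 4.0 N, the right tin is the heavy one. I lift it.

Call:
apply_moves(
  rows=[
    {"rot": [0,0,0],"dp": [0,0,-0.01],"jaw": 0.05},
    {"rot": [0,0,0],"dp": [0,0,-0.02],"jaw": 0.05},
    {"rot": [0,0,0],"dp": [0,0,-0.02],"jaw": 0.05},
    {"rot": [0,0,0],"dp": [0,0,-0.02],"jaw": 0.05},
    {"rot": [0,0,0],"dp": [0,0,-0.02],"jaw": 0.05},
  ],
)

```text
time_s: 16.72
tcp_pos: [503.2, -128.3, 187.3]
eef_rot: [[0.987, 0.162, 0.0], [0.162, -0.987, -0.0], [0.0, 0.0, -1.0]]
force: [-0.0, 0.3, -3.5]
width: 0.64
grasp_force: 35.0
```

Call:
apply_moves(
  rows=[
    {"rot": [0,0,0],"dp": [0,0,-0.02],"jaw": 0.05},
    {"rot": [0,0,0],"dp": [0,0,-0.02],"jaw": 0.05},
    {"rot": [0,0,0],"dp": [0,0,-0.02],"jaw": 0.05},
    {"rot": [0,0,0],"dp": [0,0,-0.02],"jaw": 0.05},
    {"rot": [0,0,0],"dp": [0,0,-0.02],"jaw": 0.05},
  ],
)

```text
time_s: 17.13
tcp_pos: [502.9, -128.2, 287.5]
eef_rot: [[0.987, 0.162, 0.0], [0.162, -0.987, -0.0], [0.0, 0.0, -1.0]]
force: [0.1, -0.3, -4.1]
width: 0.64
grasp_force: 35.0
```

Call:
apply_moves(
  rows=[
    {"rot": [0,0,0],"dp": [0,0,-0.01],"jaw": 0.05},
    {"rot": [0,0,0],"dp": [0,0,0],"jaw": 0.05},
    {"rot": [0,0,0],"dp": [0,0,0],"jaw": 0.05},
    {"rot": [0,0,0],"dp": [0,0,0],"jaw": 0.05},
    {"rot": [0,0,0],"dp": [0,0,0],"jaw": 0.05},
  ],
)

```text
time_s: 17.55
tcp_pos: [502.5, -128.0, 294.1]
eef_rot: [[0.987, 0.162, -0.003], [0.162, -0.987, 0.001], [-0.002, -0.002, -1.0]]
force: [-0.8, -0.4, -4.2]
width: 0.641
grasp_force: 35.0
```

```bash
python3 heft.py
python3 - <<'E'
from h import *
a=snapshot("scene")["img"][60:360,200:500];b=snapshot("side")["img"][90:390,200:500]
cv2.imwrite("pics/end.png",cv2.cvtColor(cv2.resize(np.hstack([a,b]),(800,400),interpolation=2),cv2.COLOR_RGB2BGR))
E
```

```text
[ 0.01  0.2  -3.61  0.01  0.01  0.01] [0.46 0.4  0.56 0.02 0.02 0.03] [ 503.2 -128.4  295.6] 0.6408812165011565 34.991748332977295 18.05
```

View pics/end.png

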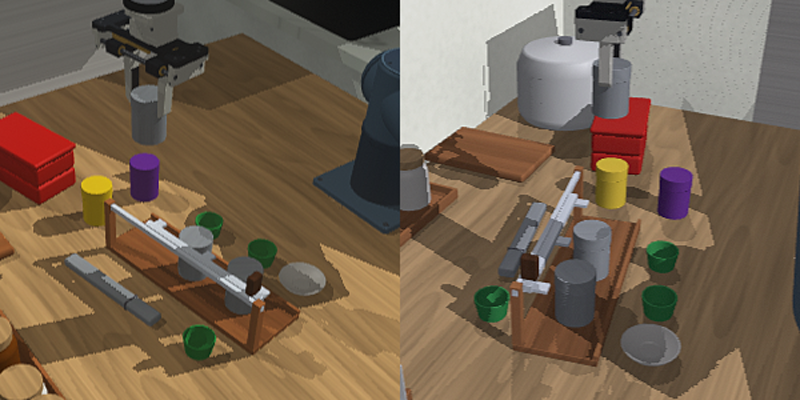

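The picture shows the heavy tin held upright at about (148,115) in the left half. The two light tins stand upright on the board at about (195,255) and (240,285). The bar is open with its knob by the end post, and the surroundings are undisturbed. The underside is at about 241 mm.

```bash
python3 -c "
from plant import job
print(job.sign_off())"
```

```text
the job is handed in; nothing more can be done
None
```

I slid the lock bar fully open to its end stop, hefted all three tins, and handed the job in holding the heaviest (the right-hand one, about 4.0 N against 1.8 N for each of the others) upright about 24 cm above the counter; the other two stand upright on the caddy board.

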